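# Put the end mills back into the graded rack

### The arm

A 7-joint arm with a two-finger parallel gripper is mounted at the origin on the work surface. World frame = base frame: x ahead of the robot, y to its left, z up, the work surface at z = 0. Lengths are in m, angles in rad, forces in N, time in s.
With the tool pointing down it reaches from about 0.425 to 0.95 m from the base axis. Payload 16.7 kg.
Tool frame: the origin (TCP) lies midway between the tips of the shut fingers; the grasp point (between the pads) lies ctrl.grasp_offset behind it (ctrl.grasp_offset is the distance from the TCP to the grasp point, in m); z points along the fingers, y is the line along which they close (so a half turn about z gives the same grasp; the last joint's range is limited). The gripper opens to 94 mm and grips with 3 to 60 N. Pads are 16 mm wide; open, the fingers measure 119 mm over their backs; the gripper's body (75 mm by 177 mm) begins 78 mm behind the grasp point.
Start: joints at [1.109, 0.426, 0.074, 1.606, -0.034, 1.111, -0.067], TCP at [0.207, -0.642, 0.205] pointing down, gripper open.
Joint ranges: [-2.85, 2.85], [-0.5, 2.14], [-1.23, 1.37], [0.21, 2.46], [-1.02, 4.16], [0.16, 2.05], [-2.73, 2.73]. Speed limits (rad/s): [1.89, 1.89, 2.39, 2.39, 3.01, 3.01, 3.01].

### API

Orientations are given as a unit quaternion [w, x, y, z].
In Python, from rig import ctrl gives the robot as it stands. Calls block until the motion is done:
- ctrl.move_pose(position, orientation): joint-space move of the TCP to a pose.
- ctrl.movel(position, ori=None, velocity=0.15, contact_N=None): straight line of the TCP; ori=None keeps the orientation; velocity is the mean speed in m/s. With contact_N (N) it stops when the force on the tool has changed by that much, and returns True; else False.
- ctrl.move_joints(angles): joint-space move.
- ctrl.grip(opening, grip_force=None): finger opening in m; grip_force is the grip in N (None keeps the last); returns when the fingers have stopped.
- ctrl.pause(seconds).
- ctrl.solve_ik(position, orientation): joint angles nearest the present ones, or None.
- ctrl.snapshot(name): name is "scene" or "top" or "wrist"; returns the picture (480x640x3 uint8, red, green, blue); there is no depth.
- ctrl.get_calibration(name): a dict with "mtx" (3x3 intrinsics, pixels), "world_to_cam" (4x4, takes a point from world to camera coordinates); the wrist camera has in their place "mount" (4x4, takes a point from camera to tool coordinates, whose origin is the TCP and whose axes are the flange's). Camera axes: x right, y down, z forward; pixel columns grow to the right and rows downward; lengths in m; the calibration is good to about 2 mm. The wrist camera is an equidistant fisheye: a pixel r from the principal point sees the ray r / f radians off the axis. A picture is of the moment at which its call begins: read the wrist's pose just before it. get_calibration takes no time and is no camera call.
A pose or a line that the arm cannot do raises ctrl.PlanningError and nothing moves.
- ctrl.sign_off(): hands the job in; it is judged then, once.
Readings, each from a call of its own:
- ctrl.get_time(): time.
- ctrl.get_joints(): joint angles.
- ctrl.get_joint_vel(): joint speeds.
- ctrl.get_joint_torque(): joint torques, N m.
- ctrl.get_ee_pos(): TCP position.
- ctrl.get_orientation(): TCP orientation.
- ctrl.get_force(): force on the tool from outside, world axes, zero at the start.
- ctrl.get_torque(): the same for the moment, N m.
- ctrl.get_gripper_width(): finger opening in m.
- ctrl.get_grip_force(): force on a finger pad.
Only numpy, scipy, OpenCV 4.12 (cv2) and the standard library are available. Lean on these libraries where they do the work, as an engineer would, in place of code of your own. Each camera call takes 0.05 s, during which the arm holds its last target. There are 200 camera calls.

### The job

Put the two end mills from the return tray back into the sloping blue rack, shank first, each in the hole that is made for its diameter (12 mm in the 12, 20 mm in the 20), and push each one home until its shank sits on the floor of the hole. They are brittle carbide, so do not let either of them fall flat on the bench; leave the edge finder, the chuck in its pot, the plastic tubes and the cutters already in the rack where they are.

Things in the scene. Friction and masses are not known exactly. Their poses are not given: they have to be found in the camera images.
- tray: grey return tray, fixed; 130 mm along x, 222 along y; floor 5 mm thick, rim 14 high. Origin under its centre, x towards the robot. Two white combs, 10 mm thick, across it at x = -30 and +30 mm, 43 mm high, each with 45-degree V notches 26 mm above the bench at y = -66, 0, +66 mm; what lies in them lies along x. 50 mm are free between the combs for fingers
- cutter12: solid-carbide end mill, shiny round shank, dark twisted flutes, 12 mm across over its whole length, 83 mm long, about 120 g. Starts lying in one of the tray's three V notches, axis 34.5 mm above the bench. Origin on its axis at mid-length (balance point); x runs along it to the shank end (in the tray: towards the robot). Shank end bevelled 1.5 mm. Nothing but the notch holds it
- cutter12_shank (a point): middle of the 12 mm cutter's flat shank end, 41.5 mm from its origin along +x
- cutter12_tip (a point): middle of the 12 mm cutter's cutting end, 41.5 mm from its origin along -x
- cutter20: solid-carbide end mill, shiny round shank, dark twisted flutes, 20 mm across over its whole length, 104 mm long, about 400 g. Starts lying in one of the tray's three V notches, axis 40.1 mm above the bench. Origin on its axis at mid-length (balance point); x runs along it to the shank end (in the tray: towards the robot). Shank end bevelled 1.5 mm. Nothing but the notch holds it
- cutter20_shank (a point): middle of the 20 mm cutter's flat shank end, 52 mm from its origin along +x
- cutter20_tip (a point): middle of the 20 mm cutter's cutting end, 52 mm from its origin along -x
- rack: the rack's dark steel stand, fixed to the bench, 104 mm (x) by 264 mm (y), carrying the blue block, its top edge 85 mm high. The rack faces the operator beyond the bench, its back to the robot. Origin under its middle, x towards the robot, y along the row of holes
- rack_block: blue block, 60 (x) by 264 (y) by 50 mm (z), leaning 45 degrees, its face away from the robot. z: axis of all holes, out of them, up and away from the robot; y: level, along the row; x: up the slope. Origin: middle of its lower face; the drilled face is at z = 50 mm. Six blind holes 42 mm deep, 1.5 mm wider than their shank: 8, 10, 12, 16, 20, 25 mm at y = -108, -74, -36, 10, 58, 108 mm. 10, 12, 20 and 25 are empty
- hole12_mouth (a point): centre of the mouth of the 12 mm hole (third from the small end, the robot's left), in the sloping face. A cutter let go part-way in, on this slope, mostly stays there by friction; push it along the hole (5 to 15 N) until it meets the floor
- hole12_floor (a point): centre of the floor of the 12 mm hole, 42 mm below the mouth along the hole's axis
- hole20_mouth (a point): centre of the mouth of the 20 mm hole (fifth from the small end, next after the occupied 16), in the sloping face
- hole20_floor (a point): centre of the floor of the 20 mm hole, 42 mm below the mouth along the hole's axis
- stored8: 8 mm end mill, 75 mm long, standing loose in the rack's first hole, 33 mm out of the face; origin in the middle of its shank end, on the hole's floor
- stored16: 16 mm end mill, 92 mm long, standing loose in the rack between the 12 and 20 holes, 50 mm out of the face; origin in the middle of its shank end, on the hole's floor
- edge_finder: edge finder: a plain bright cylinder, 10 mm across, 96 mm long, with a brass collar and a 4 mm probe away from the robot, lying in one of the tray's notches; it belongs there. Origin on its axis, 45 mm from its blunt end; x towards the blunt end
- holder: collet chuck in a round red plastic pot, standing between tray and rack, 0.85 kg, loose. Pot 72 mm across and 55 mm high, chuck 50 mm across up to 128 mm, thin cutter in it 10 mm across up to 175 mm. Origin in the middle of the pot's underside
- tube_green: square clear plastic cutter tube with a green cap lying on the bench, 80 by 16 by 16 mm, origin in the middle of its underside, x along it away from the cap, loose and light
- tube_red: the same with a red cap

How it is judged:
At the end, for the whole second after the job is handed in: Each cutter rests in the hole of its own size, shank down: the middle of its shank end within 4 mm of the centre of that hole's floor, its axis within 0.12 rad of the hole's, at rest (under 0.02 m/s) (distance between cutter12_shank and hole12_floor below 0.004 m and angle between the x axis of each of cutter12, cutter20 and the z axis of rack_block, either way round below 0.12 rad and linear speed of each of cutter12, cutter20 below 0.02 m/s and distance between cutter20_shank and hole20_floor below 0.004 m); the robot touches nothing.
It fails at once if a tube, the edge finder or the chuck is moved by more than 20 mm, or the chuck tipped (distance of any of tube_green, tube_red, edge_finder, holder from where it was at the start of the episode above 0.02 m or angle between holder's own z axis and vertical above 0.3 rad).
It fails at once if a cutter already in the rack is moved by more than 12 mm (distance of any of stored8, stored16 from where it was at the start of the episode above 0.012 m).
It fails at once if an end mill falls flat on the bench or the tray's floor (height (world z) of any of cutter12, cutter20 below 0.02 m).
It also fails if it takes over 72 s, if anything falls off the work surface, if the arm or the gripper's body presses on something with over 40 N, if the wrist force passes 120 N, or if a joint passes its speed limit or range.

## Working session

There is one attempt and no reset: what is moved stays moved. The work goes in short steps, each a Python script; the robot and the scene stay as the last script left them, time stands still between calls to the robot, and variables do not carry over. Pictures are saved under pics/ and viewed, at most 10 in all, crops included, and the job is handed in when it is done.

```bash
ls; mkdir -p pics
python3 - <<'E'
from rig import ctrl
import cv2
for n in ("scene","top"):
    im=ctrl.snapshot(n); cv2.imwrite(f"pics/{n}0.png",im[:,:,::-1])
    c=ctrl.get_calibration(n); print(n,c["mtx"].tolist(),c["world_to_cam"].round(4).tolist())
c=ctrl.get_calibration("wrist");print({k:v.tolist() if hasattr(v,'tolist') else v for k,v in c.items()})
print(ctrl.grasp_offset,ctrl.get_time(),ctrl.get_orientation(),ctrl.get_gripper_width())
E
```

```text
pics
scene [[592.5956014420975, 0.0, 328.90701945701034], [0.0, 592.5956014420975, 244.7856707051259], [0.0, 0.0, 1.0]] [[0.8169, 0.5766, 0.0121, -0.4596], [0.5076, -0.7088, -0.4898, -0.2281], [-0.2738, 0.4063, -0.8718, 1.3289], [0.0, 0.0, 0.0, 1.0]]
top [[511.3730080916705, 0.0, 327.0726496858957], [0.0, 511.3730080916705, 241.6645894995181], [0.0, 0.0, 1.0]] [[-0.0252, -0.9995, 0.0195, 0.0209], [-0.9848, 0.0215, -0.1725, 0.5351], [0.172, -0.0235, -0.9848, 1.0644], [0.0, 0.0, 0.0, 1.0]]
{'mtx': [[371.64829954431775, 0.0, 316.9936218642914], [0.0, 371.64829954431775, 241.26126777166238], [0.0, 0.0, 1.0]], 'mount': [[0.0004683006181179658, -0.962603819403947, -0.27091265670592307, 0.07966851044890287], [0.9999995083291682, 0.0006875903431891366, -0.0007145354706736029, 0.0002767591193009178], [0.0008740914997686877, -0.27091218888866964, 0.9626036681187106, -0.17797455018942773], [0.0, 0.0, 0.0, 1.0]]}
0.0188 0.1 [-5.50485124e-04  9.87877112e-01  1.55236879e-01 -1.42504948e-04] 0.09413550144958187
```

View pics/scene0.png

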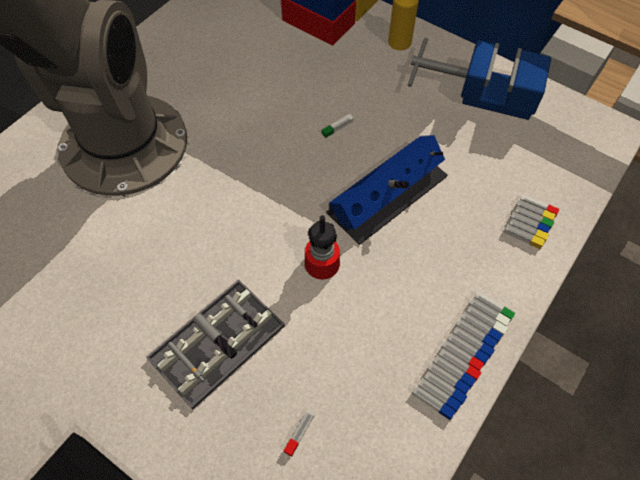

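View pics/top0.png

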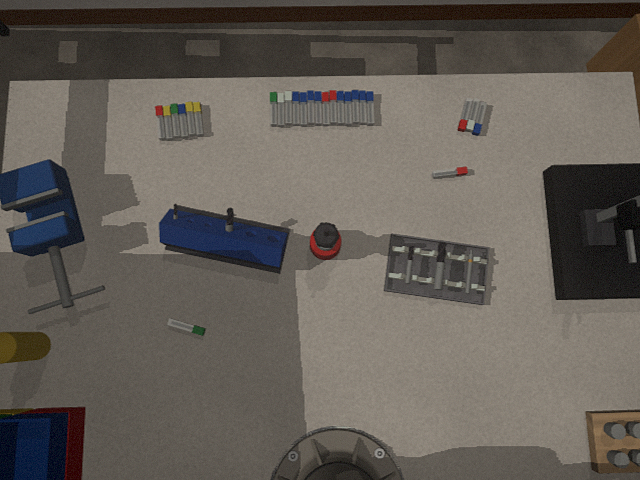

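Top view: the tray's notches from left to right hold cutter12 (~409,262), cutter20 (~440,265) and the edge finder (~470,263). The rack spans (160,225)–(288,262) with its small end at the left, and the holder's base is at (325,243). Next I'll get coarse world positions.

```bash
cat > h.py <<'E'
from rig import ctrl
import numpy as np, cv2
from scipy.spatial.transform import Rotation as R
def q(tz, ty):                      # tool z, tool y -> wxyz
    z=np.array(tz,float); z/=np.linalg.norm(z); y=np.array(ty,float); y-=z*(y@z); y/=np.linalg.norm(y)
    return R.from_matrix(np.c_[np.cross(y,z),y,z]).as_quat()[[3,0,1,2]]
def rot(qq): return R.from_quat(np.array(qq)[[1,2,3,0]]).as_matrix()
def px_plane(name,uv,z):
    c=ctrl.get_calibration(name);T=np.linalg.inv(c["world_to_cam"])
    d=T[:3,:3]@np.linalg.solve(c["mtx"],[*uv,1]); o=T[:3,3]; return o+d*(z-o[2])/d[2]
W=ctrl.get_calibration("wrist")
def wray(uv,pos,quat,M=W["mount"]):
    K=W["mtx"]; p=(np.array(uv)-K[:2,2])/K[0,0]; r=np.hypot(*p)
    d=np.r_[p/max(r,1e-9)*np.sin(r),np.cos(r)]
    A=rot(quat); return np.array(pos)+A@M[:3,3], A@M[:3,:3]@d
def wpx_plane(uv,pos,quat,z,M=W["mount"]):
    o,d=wray(uv,pos,quat,M); return o+d*(z-o[2])/d[2]
def wproj(P,pos,quat,M=W["mount"]):
    p=M[:3,:3].T@(rot(quat).T@(np.array(P)-pos)-M[:3,3]); n=np.hypot(p[0],p[1]); r=np.arctan2(n,p[2])
    return W["mtx"][:2,2]+W["mtx"][0,0]*r*p[:2]/n
E
python3 - <<'E'
from h import *
for n,uv,z in [("tray corners",(391,235),.014),("",(489,247),.014),("",(489,303),.014),("",(386,290),.014),("c12",(409,262),.0345),("c20 ",(440,265),.04),
  ("st8 tip",(176,207),.11),("rack topR(85)",(289,233),.064),("rack botR",(282,270),.01),("holder",(325,243),.05),("tubeg",(187,327),.01),("tuber",(450,174),.01)]:
    print(n,px_plane("top",uv,z).round(3))
for t in [(.55,-.2,.30),(.6,.2,.30)]:
  for ty in (1,-1): print(t,ty,ctrl.solve_ik(t,q((0,0,-1),(0,ty,0))))
E
```

```text
tray corners [ 0.553 -0.136  0.014]
 [ 0.521 -0.356  0.014]
 [ 0.396 -0.346  0.014]
 [ 0.43  -0.12   0.014]
c12 [ 0.488 -0.17   0.034]
c20  [ 0.48  -0.236  0.04 ]
st8 tip [0.603 0.319 0.11 ]
rack topR(85) [0.553 0.09  0.064]
rack botR [0.48  0.109 0.01 ]
holder [0.532 0.013 0.05 ]
tubeg [0.361 0.316 0.01 ]
tuber [ 0.694 -0.28   0.01 ]
(0.55, -0.2, 0.3) 1 [ 0.74304773  0.26256566 -0.61253353  1.66402548  0.15715308  1.26468709
  1.66990048]
(0.55, -0.2, 0.3) -1 [ 0.39013685  0.21712508 -0.18019202  1.6846535   0.04078383  1.24347592
 -1.36982742]
(0.6, 0.2, 0.3) 1 [ 0.22881382  0.41339778 -0.88517782  1.54805802  0.32549933  1.3351567
  0.87924991]
(0.6, 0.2, 0.3) -1 [ 0.22134648  0.40993117 -0.87338802  1.54846855  0.31974425  1.33314598
 -2.25778251]
```

Run:
```python
import cv2
im=cv2.imread("pics/top0.png")
a=cv2.resize(im[190:290,150:350],None,fx=4,fy=4,interpolation=cv2.INTER_CUBIC)
cv2.imwrite("pics/rack_crop.png",cv2.convertScaleAbs(a,alpha=1.8))
```

```text
(no output)
```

View pics/rack_crop.png

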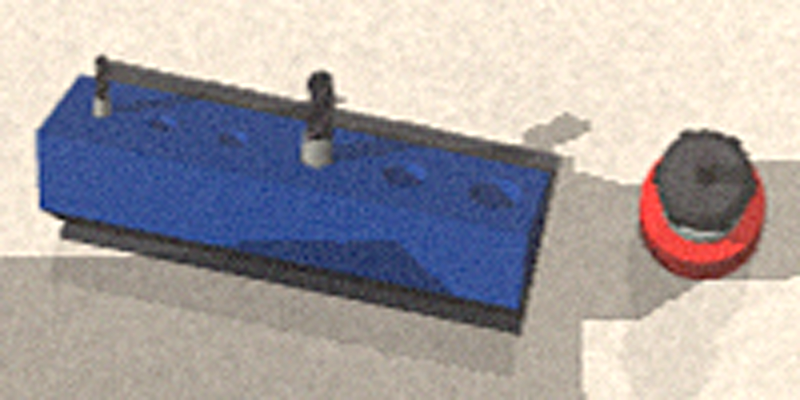

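Run:
```python
from h import *
hx=[(164,121),(235,138),(404,175),(495,195)]; ys=np.array([-74,-36,58,108])/1e3
P=np.array([px_plane("top",(150+a/4,190+b/4),.0637) for a,b in hx]); print(P.round(4))
print(np.polyfit(ys,P[:,0],1),np.polyfit(ys,P[:,1],1))
cy=np.polyfit(ys,P[:,:2],1); yd=np.r_[cy[0],0]; yd/=np.linalg.norm(yd); m=np.r_[cy[1],.0637]
bx=np.cross(yd,(0,0,1)); bx=(bx+np.array([0,0,1]))/2**.5; bz=np.cross(bx,yd); print("bx",bx,"bz",bz,yd)
J0=None
for nm,h in (("12",-.036),("20",.058)):
  for s in (1,-1):
    for out in (.1,.055,.01):
      p=m+yd*h+bz*out-bx*ctrl.grasp_offset
      print(nm,s,out,p.round(3),ctrl.solve_ik(p,q(-bx,yd*s)))
ty=(-.143,-.99,0)
import json
for n,p,t in (("tray",(.47,-.235,.26),ty),("rack",(.56,.205,.27),yd)):
  ctrl.move_pose(p,q((0,0,-1),t)); pos,o=ctrl.get_ee_pos(),ctrl.get_orientation()
  cv2.imwrite(f"pics/w_{n}.png",ctrl.snapshot("wrist")[:,:,::-1]); json.dump([list(pos),list(o)],open(f"w_{n}.json","w"))
  print(n,pos,ctrl.get_joints().round(2),ctrl.get_time())
```

```text
[[0.5853 0.299  0.0637]
 [0.5752 0.261  0.0637]
 [0.5531 0.1709 0.0637]
 [0.5412 0.1224 0.0637]]
[-0.24066005  0.56704635] [-0.96776818  0.22687971]
bx [-0.68620769  0.17064291  0.70710678] bz [ 0.68620769 -0.17064291  0.70710678] [-0.24132551 -0.97044423  0.        ]
12 1 0.1 [0.657 0.242 0.121] [-0.82986528  0.42570809  0.0743299   2.13004405  1.42185082  0.62084245
  2.46633082]
12 1 0.055 [0.626 0.249 0.089] [-1.19141069  0.5071017   0.44947042  2.20129302  1.4466958   0.46559149
  2.29953787]
12 1 0.01 [0.595 0.257 0.057] [-1.09879967  0.52585181  0.25914581  2.23897285  1.54813476  0.56982903
  2.14002579]
12 -1 0.1 [0.657 0.242 0.121] [-0.36826412  0.46535827 -0.4811315   2.10218991  1.51557106  0.84423305
 -0.66480738]
12 -1 0.055 [0.626 0.249 0.089] [-0.13212932  0.60898666 -0.84540448  2.13998155  1.64039336  1.07726129
 -0.75499997]
12 -1 0.01 [0.595 0.257 0.057] [-0.47863382  0.54860942 -0.48079849  2.20203608  1.61917728  0.91955097
 -0.92221194]
20 1 0.1 [0.635 0.15  0.121] [-1.17594714  0.4120449   0.62641469  2.3017283   1.65455276  0.35152734
  2.25034248]
20 1 0.055 [0.604 0.158 0.089] [-1.08405733  0.42496559  0.43858634  2.35431403  1.76373516  0.45549241
  2.07453084]
20 1 0.01 [0.573 0.166 0.057] [-0.84003998  0.44404819  0.07130177  2.39011842  1.79581541  0.63774155
  1.99171981]
20 -1 0.1 [0.635 0.15  0.121] [ 0.18728242  0.53085004 -0.99536434  2.22787904  1.6915955   0.9953194
 -0.65222947]
20 -1 0.055 [0.604 0.158 0.089] [-0.45350026  0.39814805 -0.29611487  2.31840465  1.70525751  0.72895947
 -0.90787189]
20 -1 0.01 [0.573 0.166 0.057] [-0.04232317  0.58406173 -0.85309623  2.34578387  1.7797161   1.05557834
 -0.93310996]
tray [ 0.46973182 -0.23587241  0.25989287] [ 0.45  0.14 -0.12  1.87  0.02  1.14 -1.39] 1.925
rack [0.56039253 0.20363312 0.26990067] [-0.07  0.28 -0.48  1.69  0.14  1.21 -2.4 ] 3.625
```

View pics/w_tray.png

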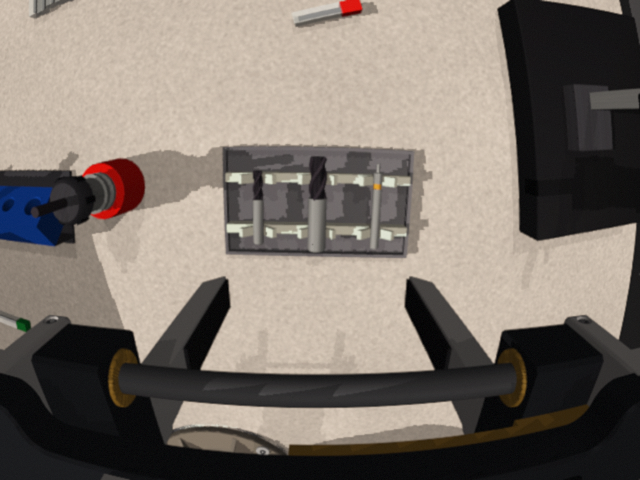

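View pics/w_rack.png

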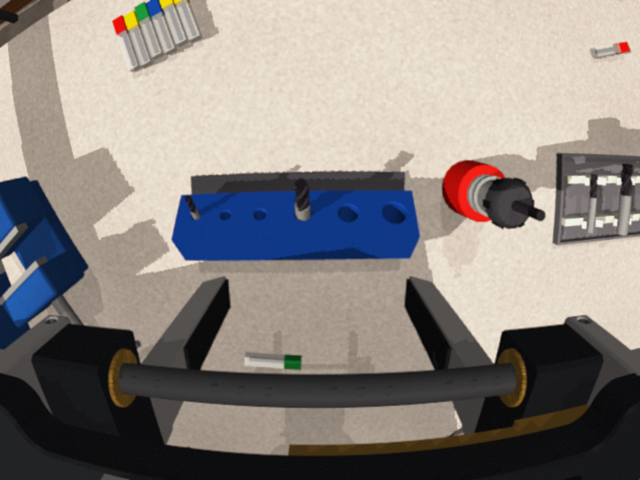

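Run:
```python
import cv2,numpy as np
t=cv2.imread("pics/w_tray.png")[142:262,215:420]; r=cv2.imread("pics/w_rack.png")[190:236,210:410]
a=cv2.resize(t,None,fx=3,fy=3,interpolation=cv2.INTER_CUBIC); b=cv2.resize(r,None,fx=4,fy=4,interpolation=cv2.INTER_CUBIC)
b=cv2.convertScaleAbs(b,alpha=1.6); o=np.zeros((a.shape[0]+b.shape[0],800,3),np.uint8); o[:360,:a.shape[1]]=cv2.convertScaleAbs(a,alpha=1.6); o[360:,:b.shape[1]]=b
cv2.imwrite("pics/crops.png",o); print(o.shape)
```

```text
(544, 800, 3)
```

View pics/crops.png

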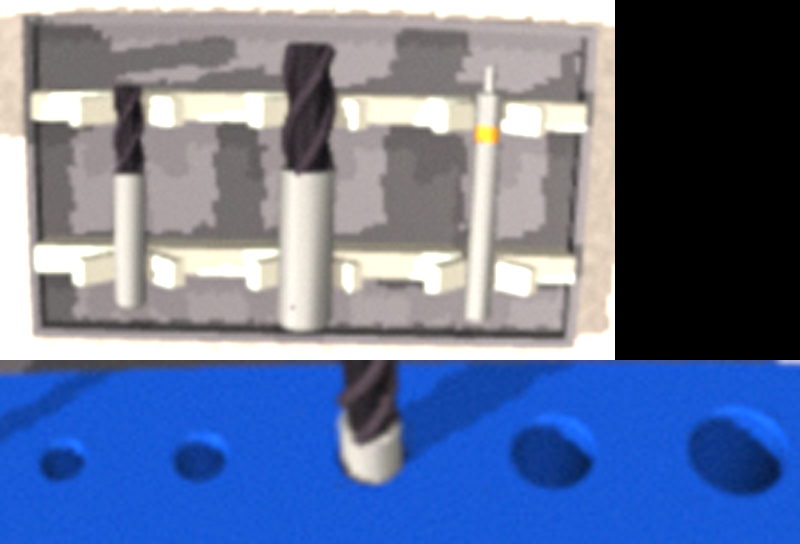

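Run:
```python
from h import *
import json
tp,to=json.load(open("w_tray.json")); rp,ro=json.load(open("w_rack.json"))
f=lambda x,y:(215+(x+.5)/3-.5,142+(y+.5)/3-.5)
for n,uv,z in [("c12tip",f(129,87),.0345),("c12sh",f(130,307),.0345),("c20tip",f(310,44),.0401),("c20sh",f(304,329),.0401),
  ("tray bl",f(34,330),.014),("tray tl",f(30,18),.014),("tray tr",f(594,25),.014),("tray br",f(577,345),.014),("comb",f(30,245),.043),("comb",f(575,265),.043),("combfar",f(33,93),.043),("far",f(586,103),.043)]: print(n,wpx_plane(uv,tp,to,z).round(4))
g=lambda x,y:(210+(x+.5)/4-.5,190+(y+.5-360)/4-.5)
H=np.array([wpx_plane(g(*c),rp,ro,.0637) for c in [(61,459),(200,456),(553,450),(737,450)]]); ys=np.array([-74,-36,58,108])/1e3
c=np.polyfit(ys,H[:,:2],1); print(H.round(4),c,np.linalg.norm(c[0]),"res",(np.outer(ys,c[0])+c[1]-H[:,:2]).round(4))
```

```text
c12tip [ 0.5246 -0.178   0.0345]
c12sh [ 0.4425 -0.1636  0.0345]
c20tip [ 0.5302 -0.2454  0.0401]
c20sh [ 0.4262 -0.2281  0.0401]
tray bl [ 0.4332 -0.1181  0.014 ]
tray tl [ 0.5564 -0.1406  0.014 ]
tray tr [ 0.5228 -0.3548  0.014 ]
tray br [ 0.3952 -0.336   0.014 ]
comb [ 0.4737 -0.1323  0.043 ]
comb [ 0.4371 -0.3315  0.043 ]
combfar [ 0.5289 -0.1442  0.043 ]
far [ 0.4968 -0.3413  0.043 ]
[[0.5859 0.2997 0.0637]
 [0.5771 0.2626 0.0637]
 [0.5558 0.1715 0.0637]
 [0.5442 0.1233 0.0637]] [[-0.22870097 -0.96893308]
 [ 0.56895768  0.22783977]] 0.9955578550481364 res [[-0.     -0.0002]
 [ 0.0001  0.0002]
 [-0.0001  0.0002]
 [ 0.0001 -0.0002]]
```

The crops give cutter12 from tip (129,87) to shank (130,307), which is 83.4 mm, and cutter20 at 105.4 mm. Both match the stated sizes. The row of holes fits the known spacing to 0.2 mm, and tray yaw is about 9.7°. Picking cutter12.

```bash
cat >> h.py <<'E'
G=ctrl.grasp_offset
ty_=np.array([-np.sin(.17),-np.cos(.17),0]); tx_=np.array([-np.cos(.17),np.sin(.17),0])
yaw=np.arctan2(.2318,.9728); m=np.array([.5682,.2275,.0637])     # rack: weighted wrist/top
yd=np.array([-np.sin(yaw),-np.cos(yaw),0]); hx=np.array([-np.cos(yaw),np.sin(yaw),0])
bx=(hx+[0,0,1])/2**.5; bz=(-hx+[0,0,1])/2**.5; QR=q(-bx,yd); QT=q((0,0,-1),ty_)
def pick(c,axz,off,open_,w):
    p=np.array([*(np.array(c)+off*tx_[:2]),axz-G])
    ctrl.grip(open_); ctrl.move_pose(p+[0,0,.11],QT); ctrl.movel(p,QT,.12); ctrl.pause(.2)
    e=ctrl.get_ee_pos(); print("at",e.round(4),"cmd",p.round(4),ctrl.get_force().round(1))
    ctrl.grip(w-.006,45); ctrl.pause(.2); e=ctrl.get_ee_pos(); print("gripped",ctrl.get_gripper_width(),ctrl.get_grip_force(),e.round(4),ctrl.get_force().round(1))
    return e
E
python3 - <<'E'
from h import *
pick((.4836,-.1708),.0345,-.015,.034,.012)
e=ctrl.get_ee_pos(); ctrl.movel(e+[0,0,.03],QT,.08); ctrl.pause(.2)
print(ctrl.get_gripper_width(),ctrl.get_grip_force(),ctrl.get_force().round(2),ctrl.get_torque().round(3),ctrl.get_time())
e=ctrl.get_ee_pos(); ctrl.movel(e+[0,0,.21],QT,.2)
# dry IK check
for out in (.1,.07,.015):
    P=m-yd*.036+bz*out-bx*G; print(out,P.round(3),ctrl.solve_ik(P,QR))
print(ctrl.get_joints().round(2),ctrl.get_time())
cv2.imwrite("pics/w_held.png",ctrl.snapshot("wrist")[:,:,::-1])
E
```

```text
at [ 0.4987 -0.1735  0.0163] cmd [ 0.4984 -0.1733  0.0157] [ 0.3 -0.6  0.2]
gripped 0.010668647262801765 44.999964740127325 [ 0.4984 -0.1735  0.0157] [-0.4 -0.5  1.6]
0.010690587599012204 44.99869261868298 [ 0.43 -0.58  0.2 ] [ 0.016  0.082 -0.054] 8.8583
0.1 [0.658 0.243 0.121] [-0.82791658  0.42541219  0.07430167  2.13058142  1.43117322  0.61435007
  2.46690795]
0.07 [0.638 0.248 0.1  ] [-1.1704756   0.49117073  0.45010632  2.18521096  1.4285096   0.45818997
  2.35616292]
0.015 [0.6   0.257 0.061] [-1.53392309  0.70868732  0.84291057  2.25896851  1.54326707  0.19756683
  2.04784394]
[ 0.52  0.16 -0.34  1.86  0.06  1.13 -1.58] 10.0583
```

View pics/w_held.png

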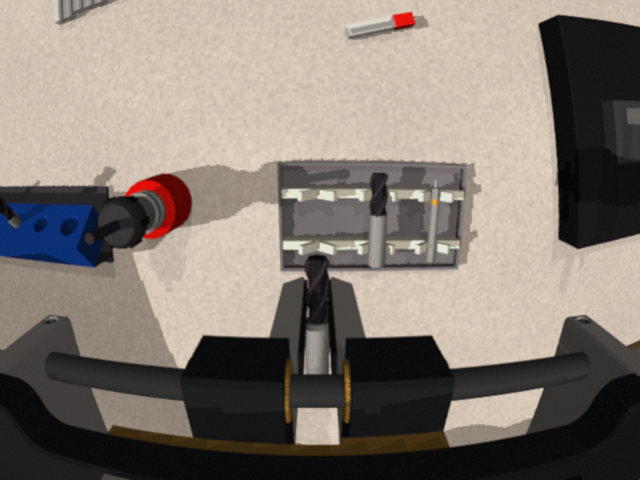

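cutter12 is held straight and centred between the pads (about 318,315). The rack pose needs a wrist re-configuration, so I'll do that swing high up.

Run:
```python
from h import *
np.set_printoptions(precision=2,suppress=True)
for dz in (.08,.14,.2,.26):
  for out in (.075,.12):
    P=m-yd*.036+bz*out-bx*G+[0,0,dz]; print(dz,out,P,ctrl.solve_ik(P,QR))
P=m-yd*.036+bz*.075-bx*G+[0,0,.2]
for a in (.3,.5,.7): print(a,ctrl.solve_ik(P,q(-bx*a+(1-a)*np.array([0,0,-1]),yd)))
```

```text
0.08 0.075 [0.64 0.25 0.18] [-1.7   0.66  1.23  2.16  0.02  0.2  -2.54]
0.08 0.12 [0.67 0.24 0.22] [-1.65  0.61  1.23  2.09  0.03  0.26 -2.49]
0.14 0.075 [0.64 0.25 0.24] [-1.78  0.54  1.3   2.11  0.22  0.33 -2.66]
0.14 0.12 [0.67 0.24 0.28] [-1.71  0.46  1.25  2.04  0.32  0.4  -2.68]
0.2 0.075 [0.64 0.25 0.3 ] [-1.87  0.41  1.37  2.05  0.38  0.48 -2.73]
0.2 0.12 [0.67 0.24 0.34] [-1.8   0.37  1.33  1.98  0.39  0.53 -2.68]
0.26 0.075 [0.64 0.25 0.36] None
0.26 0.12 [0.67 0.24 0.4 ] [-1.88  0.23  1.35  1.9   0.53  0.7  -2.73]
0.3 [-0.03  0.34 -0.67  1.59  0.43  1.16 -2.61]
0.5 [-0.52  0.22 -0.11  1.74  0.39  0.96 -2.62]
0.7 [-1.25  0.18  0.64  1.89  0.45  0.78 -2.71]
```

Run:
```python
from h import *
np.set_printoptions(precision=3,suppress=True)
T=np.array([-.828,.4254,.0743,2.1306,1.4312,.6144,2.4669]); J=ctrl.get_joints()
W1=J.copy(); W1[1]=-.02; W3=T.copy(); W3[1]=.08; W2=(W1+W3)/2
for w in (W1,W2,W3):
    ctrl.move_joints(w); print(ctrl.get_ee_pos(),rot(ctrl.get_orientation())[:,2],ctrl.get_gripper_width(),ctrl.get_force(),ctrl.get_time())
cv2.imwrite("pics/scene1.png",ctrl.snapshot("scene")[:,:,::-1])
```

```text
[ 0.495 -0.172  0.349] [ 0.156 -0.089 -0.984] 0.010659149796139588 [ 0.201 -0.822 -2.102] 10.5667
[ 0.625 -0.08   0.333] [ 0.462 -0.402 -0.791] 0.010712009102456923 [-0.854 -0.787 -0.313] 12.4
[0.671 0.256 0.342] [ 0.836 -0.003 -0.549] 0.010803898700888553 [ 0.65   0.572 -0.705] 14.2333
```

```bash
cat >> h.py <<'E'
def rp(h,out,dx=0,dy=0): return m+yd*(h+dy)+bx*(dx-G)+bz*out   # TCP pose for grasp point 'out' above face
def err(h):                                                  # actual grasp point in hole frame (dx,dy,out)
    d=ctrl.get_ee_pos()+bx*G-m-yd*h; return np.array([d@bx,d@yd,d@bz])*1e3
def fin(d): return np.array([d@bx,d@yd,d@bz])
E
python3 - <<'E'
from h import *
np.set_printoptions(precision=2,suppress=True)
T=np.array([-.828,.4254,.0743,2.1306,1.4312,.6144,2.4669]); ctrl.move_joints(T)
print(err(-.036)); ctrl.movel(rp(-.036,.068),QR,.08); ctrl.pause(.3)
print(err(-.036),ctrl.get_joints(),ctrl.get_time())
import json; json.dump([list(ctrl.get_ee_pos()),list(ctrl.get_orientation())],open("w_pre.json","w"))
im=ctrl.snapshot("wrist")[:,:,::-1]; cv2.imwrite("pics/w_pre.png",im)
e,o=ctrl.get_ee_pos(),ctrl.get_orientation()
mo=wproj(m-yd*.036,e,o); print("pred mouth",mo,"pred shank",wproj(rp(-.036,.0115)+bx*G,e,o))
a=im[150:450,200:440]
a=cv2.resize(np.ascontiguousarray(a),None,fx=2,fy=2,interpolation=cv2.INTER_CUBIC); cv2.imwrite("pics/pre_crop.png",cv2.convertScaleAbs(a,alpha=1.5))
E
```

```text
[  0.46  -0.32 101.18]
[ 0.02  0.01 68.49] [-0.86  0.45  0.06  2.17  1.49  0.63  2.36] 16.0083
pred mouth [316.86 415.96] pred shank [316.84 400.89]
```

View pics/pre_crop.png

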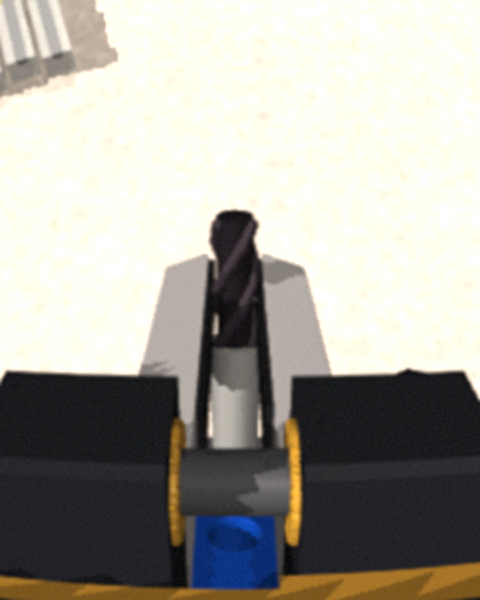

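The hole's mouth shows at crop (234,533), which is full-frame (317,416). The prediction was (316.9,416.0), and the cutter is centred on it. Inserting with contact stops.

```bash
cat >> h.py <<'E'
def insert(h,L,home_out,dx=0,dy=0):
    """L: grasp to shank end. Returns depth reached (mm below mouth)."""
    c=ctrl.movel(rp(h,L-.008,dx,dy),QR,.02,contact_N=6)
    d=(L*1e3-err(h)[2]); print("entry hit",c,"depth",round(d,2),err(h).round(2),fin(ctrl.get_force()).round(1))
    return c,d
E
python3 - <<'E'
from h import *
c,d=insert(-.036,.0565,.0145)
if not c or d>5:
    c=ctrl.movel(rp(-.036,.0565-.050),QR,.03,contact_N=12); print("home",c,56.5-err(-.036)[2],err(-.036).round(2),fin(ctrl.get_force()).round(1),ctrl.get_gripper_width())
print(ctrl.get_time())
E
```

```text
entry hit False depth 7.82 [ 0.   -0.   48.68] [-0.1  0.3 -0.9]
home True 42.341619755854005 [-0.27  0.15 14.16] [-1.3 -0.3  3.9] 0.010607698212344084
18.2583
```

Run:
```python
from h import *
c=ctrl.movel(rp(-.036,.0565-.048),QR,.02,contact_N=20); print("push",c,56.5-err(-.036)[2],err(-.036).round(2),fin(ctrl.get_force()).round(1),ctrl.get_gripper_width())
ctrl.grip(.034); ctrl.pause(.2); print(err(-.036).round(2),fin(ctrl.get_force()).round(1),ctrl.get_time())
e=ctrl.get_ee_pos(); ctrl.movel(e+bx*.12,QR,.2); print(ctrl.get_force().round(1),ctrl.get_time(),ctrl.get_joints().round(3))
```

```text
push True 42.259241100934204 [-0.49  0.26 14.24] [0.9 0.6 3.4] 0.010770140530570545
[-0.51  0.4  13.64] [ 0.4 -0.2 -0. ] 19.275
[-0.5 -0.5  1.4] 20.025 [-1.014  0.283 -0.043  2.281  1.265  0.805  2.391]
```

Run:
```python
from h import *
np.set_printoptions(precision=3,suppress=True)
T=np.array([-.828,.4254,.0743,2.1306,1.4312,.6144,2.4669]); W3=T.copy(); W3[1]=.08
W1=np.array([.52,-.02,-.34,1.86,.06,1.13,-1.58]); J=ctrl.get_joints(); J[1]=.0
ctrl.move_joints(J); ctrl.move_joints(W3); ctrl.move_joints(W1); print(ctrl.get_ee_pos(),ctrl.get_time())
cv2.imwrite("pics/scene2.png",ctrl.snapshot("scene")[:,:,::-1])
pick((.4782,-.2368),.0401,-.010,.044,.020); ctrl.grip(.014,60)
e=ctrl.get_ee_pos(); ctrl.movel(e+[0,0,.03],QT,.08); ctrl.pause(.1)
print(ctrl.get_gripper_width(),ctrl.get_grip_force(),ctrl.get_force())
e=ctrl.get_ee_pos(); ctrl.movel(e+[0,0,.21],QT,.2); print(ctrl.get_joints(),ctrl.get_time())
```

```text
[ 0.495 -0.173  0.347] 24.8417
at [ 0.488 -0.239  0.022] cmd [ 0.488 -0.238  0.021] [-0.8  0.4  0.8]
gripped 0.018743935056907853 44.999925792217255 [ 0.488 -0.239  0.021] [ 0.1 -1.6  0.6]
0.01881096464098549 59.996202886104584 [-0.159 -0.204 -3.899]
[ 0.578  0.178 -0.275  1.823  0.052  1.149 -1.455] 30.225
```

Run:
```python
from h import *
np.set_printoptions(precision=2,suppress=True)
T=np.array([-.828,.4254,.0743,2.1306,1.4312,.6144,2.4669]); W3=T.copy(); W3[1]=.08
J=ctrl.get_joints(); J[1]=0; ctrl.move_joints(J); ctrl.move_joints((J+W3)/2); ctrl.move_joints(W3); print(ctrl.get_ee_pos(),ctrl.get_time())
try:
    ctrl.movel(rp(.058,.17),QR,.15); print(err(.058),ctrl.get_joints())
    ctrl.movel(rp(.058,.074),QR,.1); ctrl.pause(.3); print(err(.058),ctrl.get_joints(),ctrl.get_gripper_width(),ctrl.get_time())
except ctrl.PlanningError as x: print("plan",x)
e,o=ctrl.get_ee_pos(),ctrl.get_orientation()
im=ctrl.snapshot("wrist")[:,:,::-1]; print("pred mouth",wproj(m+yd*.058,e,o),"h12",wproj(m-yd*.036,e,o))
a=cv2.resize(np.ascontiguousarray(im[150:450,160:480]),None,fx=2,fy=2,interpolation=cv2.INTER_CUBIC); cv2.imwrite("pics/pre20.png",cv2.convertScaleAbs(a,alpha=1.5))
```

```text
[0.67 0.26 0.34] 34.2417
[  0.48  -0.62 170.46] [-0.71  0.3   0.16  2.17  1.44  0.49  2.64]
[ 0.02 -0.01 74.28] [-0.77  0.37  0.1   2.31  1.69  0.57  2.24] 0.01839382690450333 37.1833
pred mouth [317.38 424.89] h12 [162.2  414.57]
```

View pics/pre20.png

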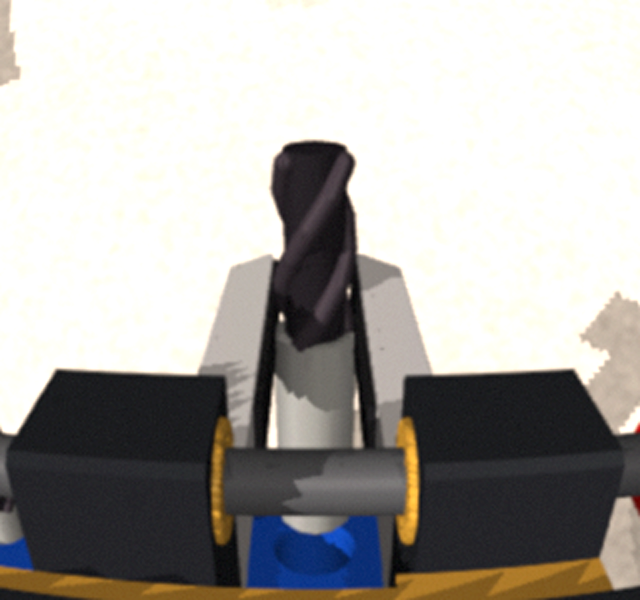

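The shank end (crop 315,525) sits over the hole mouth (crop about 314,548, full-frame 317,424), again as predicted. Inserting.

Run:
```python
from h import *
h=.058; c,d=insert(h,.062,.02)
if not c or d>5:
    c=ctrl.movel(rp(h,.062-.050),QR,.03,contact_N=14); print("home",c,62-err(h)[2],err(h).round(2),fin(ctrl.get_force()).round(1),ctrl.get_gripper_width())
    if 62-err(h)[2]>38:
        c=ctrl.movel(rp(h,.062-.050),QR,.02,contact_N=20); print("push",c,62-err(h)[2],err(h).round(2))
print(ctrl.get_time())
```

```text
entry hit False depth 7.83 [ 0.000e+00 -2.000e-02  5.417e+01] [-2.9  0.3 -2.5]
home True 42.51859718762479 [-0.29  0.07 19.48] [-2.3 -0.9  4. ] 0.018709904707136075
push True 42.44145243492331 [-0.56  0.09 19.56]
39.725
```

Run:
```python
from h import *
ctrl.grip(.044); ctrl.pause(.2); e=ctrl.get_ee_pos(); ctrl.movel(e+bx*.12,QR,.15)
J=ctrl.get_joints(); J[1]=.0; ctrl.move_joints(J); ctrl.pause(.3); print(ctrl.get_ee_pos(),ctrl.get_force().round(1),ctrl.get_time())
t=ctrl.snapshot("top")[:,:,::-1]; s=ctrl.snapshot("scene")[:,:,::-1]
c=ctrl.get_calibration("scene")
for h,L in ((-.036,.041),(.058,.062),(.01,.05)):
    P=c["world_to_cam"]@np.r_[m+yd*h+bz*L,1]; p=c["mtx"]@P[:3]; p=p[:2]/p[2]; print("pred tip scene crop",((p-[310,120])*4).round(0))
a=cv2.resize(np.ascontiguousarray(s[120:250,310:460]),None,fx=4,fy=4,interpolation=cv2.INTER_CUBIC); cv2.imwrite("pics/end.png",cv2.convertScaleAbs(a,alpha=1.6))
```

```text
[0.50822057 0.19683791 0.22160167] [ 0.1  0.2 -0.1] 42.175
pred tip scene crop [441. 204.]
pred tip scene crop [331. 308.]
pred tip scene crop [387. 254.]
```

View pics/end.png

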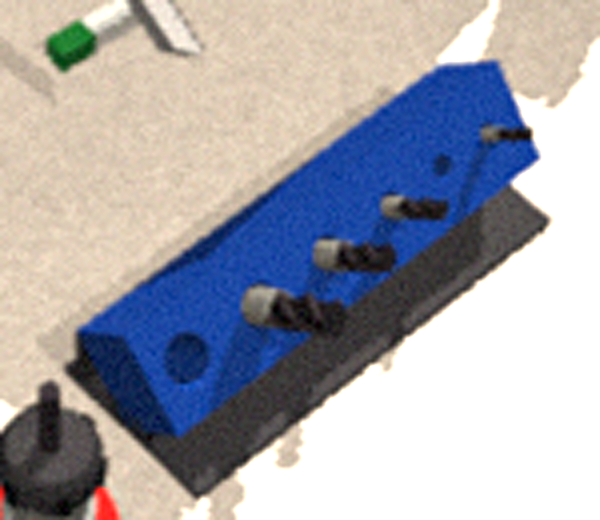

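Both cutters stand in their own holes. Their tips are at about (441,209) and (336,317), against (441,204) and (331,308) predicted for fully home. The stored 16 mm cutter shows a similar offset, at about (390,258) against (387,254). Handing in.

Run:
```python
from h import *
print(ctrl.sign_off())
```

```text
the job is handed in; nothing more can be done
None
```

Both end mills are in the holes of their own size, shank first and pushed down to a firm stop at about 42 mm depth; the arm was clear and the job was handed in at about 42 s, with no verdict returned.

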